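Change the battery of a location flash

TASK

Take the charged battery pack out of the charger and fit it to the flash head lying on its side: tuck its tongue under the fixed hood of the battery bay with the other end still raised, then rock it down past the sprung hold-down roller until it lies flat and fully home with the roller bearing on its lug. Then set the spent pack from the table fully home in the charger, tongue the same way round as the charged one lay, and leave everything else where it is.

Things in the scene. Friction and masses are not known exactly. Their poses are not given: they have to be found in the camera images.
- charged_centre (a point): Charged pack (starts in the charger), mid-grey, 0.35 to 0.6 kg, 134 mm long in all. Point: centre of its main block (106 long x 58 wide x 44 mm high), 22 mm above the underside. x runs from its tongue (-x end, tip at x = -69 mm) to its lug (+x end, tip at +65 mm), z out of its top.
- charged_nose (a point): Middle of the tongue's end face, 12 mm above the underside. The tongue is 16 mm long, 24 mm high, as wide as the pack (58 mm), level with the underside, two brass contacts on its end. Axes as the pack's.
- charged: The charged pack; origin on the underside below its centre, axes as charged_centre. Its lug is 12 mm long, 30 mm wide (centred), 24 mm high, level with the underside, its end bevelled at 45 degrees, 6 mm above and 8 mm below.
- spent_centre (a point): Spent pack, like the charged one in every way, but lying flat on the table between flash head and charger. Same point and axes as charged_centre.
- spent_nose (a point): Middle of the end face of the spent pack's tongue, as charged_nose.
- spent: The spent pack; origin on the underside below its centre, axes as charged_centre.
- flash_bay (a point): Point on the bay's floor, 84 mm above the table, where the middle of a home pack's underside lies; axes as the home pack's (pack centre at z = 22 mm). Bay: frame open above, x from -70 to 66 mm, 61 mm wide at the floor, walls 16 mm high, their upper 8 mm leaning out by 4 mm. It is on a fixed dark flash head, 214 x 124 x 84 mm, on its side; lamp at -x, screen at +x.
- hood_edge (a point): Middle of the lower edge of the fixed hood at the bay's -x end: x = -61, z = 27.5 mm in flash_bay; it covers the last 8 mm of a home tongue, is 76 mm wide, its top at z = 32.5 mm. Under it the space is open to x = -77 mm above the bay's wall. The pack cannot go in flat: tongue under the hood first, lug end raised 15 to 20 degrees. Axes as flash_bay.
- holddown_roller (a point): Axis (along y) of the rubber roller, 12 mm thick, 26 mm long, free to turn, on the sprung steel arm at the bay's +x end. Bay empty: at x = 64, z = 25 mm in flash_bay, in the lug's way. With the tongue tucked in, pressing the lug down (about 10 N) pushes it back to +x by 7 mm; then it springs over the lug's top bevel. The arm reaches x = 90, z = 36 mm.
- holddown (a joint): Angle of the hold-down arm, rad: 0 with the bay empty, about 0.06 bearing on the lug of a home pack, 0.15 to 0.25 when pushed back by a passing lug, limit 0.6; a spring drives it to 0.
- roller: The hold-down's roller; origin on its axis.
- charger_bay (a point): Point on the charger bay's floor, 36 mm above the table, where the middle of a home pack's underside lies; axes as the home pack's (tongue to -x). Charger: fixed dark box 186 x 104 mm. Bay: frame open above, x from -71 to 67 mm, 62 mm wide, walls 8 mm high, leaning out 3 mm at the top, no hood; beside the frame the charger's top is level with the bay's floor.
- tape_roll: Bystander: roll of dark cloth tape lying flat, 110 mm across, 48 mm high, hole 78 mm. Origin at the centre of its underside.
- squeeze_bottle: Bystander: white sauce bottle, 58 mm across, 170 mm high. Origin at the centre of its underside.
- lens: Bystander: black camera lens standing on end, 74 mm across, 78 mm high. Origin at the centre of its underside.
- lens_cap: Bystander: black lens cap lying flat, 66 mm across, 9 mm thick. Origin at the centre of its underside.
- light_meter: Bystander: flat dark hand light meter with a small white dome at one end, 120 x 52 x 28 mm. Origin at the centre of its underside.
- tumbler: Bystander: glass tumbler, 72 mm across, 85 mm high. Origin at the centre of its underside.
There are look-alikes about, which are no part of the job. What is shaped like the spent but orange is not meant.

How it is judged (in metres and radians):
On the way, in this order (a step that is already met when the one before it is completed fails the run):
1. the charged pack is lifted clear of the charger (z of charged_centre in the frame of charger_bay above 0.06 m), for 0.1 s.
2. the charged pack's tongue is under the hood of the flash's bay while its other end is still raised (x of charged_nose in the frame of flash_bay between -0.085 and -0.062 m and z of charged_nose in the frame of flash_bay below 0.022 m and y of charged_nose in the frame of flash_bay between -0.005 and 0.005 m and angle between charged_centre's own z axis and vertical above 0.09 rad), for 0.1 s.
3. the charged pack lies flat and home in the flash's bay with the hold-down roller bearing on its lug (x of charged_centre in the frame of flash_bay between -0.004 and 0.004 m and y of charged_centre in the frame of flash_bay between -0.004 and 0.004 m and z of charged_centre in the frame of flash_bay between 0.019 and 0.025 m and angle between charged_centre's own z axis and vertical below 0.035 rad and x of charged_nose in the frame of flash_bay below -0.05 m and angle between the x axis of charged_centre and the x axis of flash_bay, either way round below 0.05 rad and value of joint holddown between 0.015 and 0.13 rad and contact force between roller and charged above 1.5 N), for 0.2 s.
4. the spent pack is lifted from the table (height (world z) of spent_centre above 0.07 m), for 0.1 s.
At the end, for the whole second after the job is handed in: Charged pack flat in the flash bay within 4 mm in plan, 3 mm in height, 2 degrees, tongue at the hood, roller pressing on it with over 1.5 N (arm at 0.015 to 0.13 rad). Spent pack flat in the charger bay within 5 mm, 3 mm in height, 2 degrees, tongue to -x. Both at rest (all of step 3 and x of spent_centre in the frame of charger_bay between -0.005 and 0.005 m and y of spent_centre in the frame of charger_bay between -0.005 and 0.005 m and z of spent_centre in the frame of charger_bay between 0.019 and 0.025 m and angle between spent_centre's own z axis and vertical below 0.035 rad and angle between the x axis of spent_centre and the x axis of charger_bay, either way round below 0.07 rad and x of spent_nose in the frame of charger_bay below -0.05 m and linear speed of each of charged, spent below 0.02 m/s); the robot touches nothing.
It fails at once if a bystander is moved by more than 30 mm (distance of any of tape_roll, squeeze_bottle, lens, lens_cap, light_meter, tumbler from where it was at the start of the episode above 0.03 m).
It also fails if it takes over 64 s, if anything falls off the work surface, if the arm or the gripper's body presses on something with over 40 N, if the wrist force passes 120 N, or if a joint passes its speed limit or range.

ROBOT

A 6-joint arm with a two-finger parallel gripper is mounted at the origin on the work surface. World frame = base frame: x ahead of the robot, y to its left, z up, the work surface at z = 0. Lengths are in mm, angles in rad, forces in N, time in s.
With the tool pointing down it reaches from about 350 to 925 mm from the base axis. Payload 6.4 kg.
Tool frame: the origin (TCP) lies between the finger pads; the fingertips stand 22 mm ahead of it and the grasp point (between the pads) lies 3 mm ahead of it; z points along the fingers, y is the direction in which the jaws open and shut (so a half turn about z gives the same grasp; the last joint's range is limited). The gripper opens to 94 mm and grips with 3 to 60 N. Pads are 16 mm wide; open, the fingers measure 119 mm over their backs; the gripper's body (75 mm by 177 mm) begins 78 mm behind the grasp point.
Start: joints at [1.171, 0.245, 1.558, -0, 1.339, -0.174], TCP at [145.522, 633.512, 227.455] pointing down, gripper open.
Joint ranges: [-3.13, 3.13], [-1.02, 2.26], [0.13, 2.54], [-0.95, 4.09], [0.21, 2.88], [-2.74, 2.74]. Speed limits (rad/s): [2.57, 2.57, 3.14, 3.14, 3.14, 3.14].

INTERFACE

Orientations are given as a unit quaternion [x, y, z, w].
In Python, from station import observe, get_image, calibration, finish_job gives the robot as it stands.
- The arm moves only by the tool jog_arm, never from a script. Its argument "rows" is a list of rows, each a list of 7 numbers: the shift along the tool's x, y, z in units of 40 mm (1.0 is 40 mm), then the turn, a rotation vector about the tool's x, y, z in units of 5 degrees (1.0 is 5 degrees), then the gripper command: -1 is fully open, 1 is shut, values between are in proportion. A call has 1 to 12 rows; each row shifts and turns the commanded pose from where the row before left it, along the tool's axes as they then stand; what a row does not reach is not made up. A row lasts 1/8 s, in which the tool goes at most 62.5 mm and 10.7 degrees, less where a joint would pass 70% of its speed; a pose out of reach is approached as far as the arm can. A call is refused whole if a number of a shift passes 1 or a number of a turn 1, either way. A call with a gripper value outside its range is refused whole. The fingers move at their own pace and stop on an object; "force" is the grip in N (left out, the last holds). Time passes only in rows, so rows that do not move let the fingers close. It gives the time, the measured TCP pose, the force and the opening at its end, in the units of the state.
- observe(): the state, without advancing time (a new reading comes with each control period).
- get_image(name): name is "side" or "top"; returns (picture, depth): 480x640x3 uint8, red, green, blue; 480x640 float32, mm along the optical axis (not along the pixel's ray), 0 where there is no reading.
- calibration(name): a dict with "intrinsics" (3x3 intrinsics, pixels), "R" (3x3) and "t" (3): a world point X has camera coordinates R X + t. Camera axes: x right, y down, z forward; pixel columns grow to the right and rows downward; lengths in mm; the calibration is good to about 2 mm. A picture is of the moment at which its call begins. calibration takes no time and is no camera call.
- finish_job(): hands the job in, once; it reports no verdict.
The state is a dict: "time_s": time; "joints": joint angles; "joint_vel": joint speeds; "tau": joint torques, N m; "ee_pos": TCP position; "tool_rot": TCP orientation; "contact_force": force on the tool from outside, world axes, zero at the start; "ft_torque": the same for the moment, N m; "finger_gap": finger opening in mm.
Only numpy, scipy, OpenCV 4.12 (cv2) and the standard library are available. Lean on these libraries where they do the work, as an engineer would, in place of code of your own. Each camera call takes 0.05 s, during which the arm holds its last target.

## Working session

There is one attempt and no reset: what is moved stays moved. The work goes in short steps, Python scripts to look and compute and a tool call to move; the robot and the scene stay as the last step left them, time stands still between calls to the robot, and variables do not carry over. Pictures are saved under pics/ and viewed, and the job is handed in when it is done.

Besides the shell and the picture viewer there is one more tool, called after "Emit:" as name([rows], argument=value, ...), one row to a line, values as JSON. jog_arm: Moves the arm, as the interface text tells. Its arguments: {"type":"object","properties":{"rows":{"type":"array"},"force":{"type":"number"}},"required":["rows"]}

```bash
ls; mkdir -p pics; python3 - <<'E'
from station import *
import cv2,pickle
print(observe())
d={}
for n in ("top","side"):
    im,dep=get_image(n); c=calibration(n); d[n]=(im,dep,c)
    cv2.imwrite(f"pics/{n}0.png",im[:,:,::-1]); print(n,c)
pickle.dump(d,open("s0.pkl","wb"))
E
```

```text
pics
{'time_s': 0.0, 'joints': array([ 1.17090981e+00,  2.45772853e-01,  1.55897505e+00, -2.62922776e-05,
        1.33867061e+00, -1.74088918e-01]), 'joint_vel': array([-1.16850336e-04, -1.74430565e-04,  1.12394381e-03, -9.60447137e-04,
       -7.03960079e-04,  1.70357619e-05]), 'tau': array([ 5.73653797e-04, -4.15847826e+01, -3.14590287e+01,  6.85243844e-02,
        3.34618287e-02, -1.14230968e-04]), 'ee_pos': array([145.30516721, 632.99767313, 226.39262446]), 'tool_rot': array([ 1.12656052e-01,  9.93633625e-01, -8.79210296e-04, -2.46149676e-04]), 'contact_force': array([ 0.49251952, -0.10402262,  0.11594594]), 'ft_torque': array([-0.02722045, -0.01736294, -0.0415529 ]), 'finger_gap': 93.94658851534004}
top {'intrinsics': array([[453.39459257,   0.        , 321.40603215],
       [  0.        , 453.39459257, 235.80819815],
       [  0.        ,   0.        ,   1.        ]]), 'R': array([[ 0.02676428, -0.99957476, -0.01157424],
       [-0.99651947, -0.02576449, -0.07927891],
       [ 0.078947  ,  0.0136558 , -0.99678528]]), 't': array([ -26.90822837,  509.51181878, 1142.50327574])}
side {'intrinsics': array([[460.15559957,   0.        , 320.26008253],
       [  0.        , 460.15559957, 236.19224775],
       [  0.        ,   0.        ,   1.        ]]), 'R': array([[-0.99047725, -0.13654161, -0.01764122],
       [-0.09258934,  0.75544949, -0.64863185],
       [ 0.10189229, -0.6408217 , -0.76089783]]), 't': array([ 479.40160449,  123.22490242, 1095.0898689 ])}
```

View pics/top0.png

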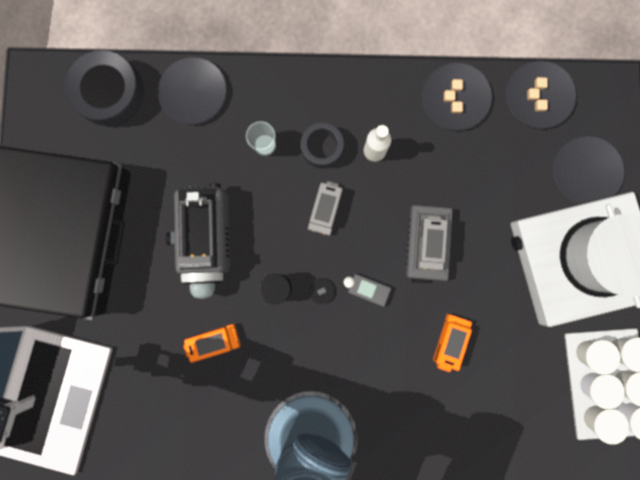

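View pics/side0.png

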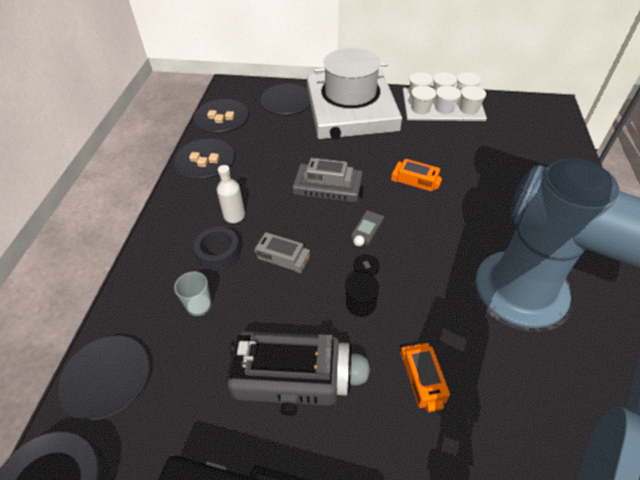

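```bash
cat > h.py <<'E'
import numpy as np,cv2,pickle
from scipy.spatial.transform import Rotation as Rt
def cloud(dep,c):
    K=c["intrinsics"];v,u=np.mgrid[:480,:640]
    p=np.stack([(u-K[0,2])/K[0,0]*dep,(v-K[1,2])/K[1,1]*dep,dep],-1)
    X=(p-c["t"])@c["R"]
    X[dep==0]=np.nan
    return X
def proj(X,c):
    p=np.asarray(X)@c["R"].T+c["t"]; q=p@c["intrinsics"].T
    return q[...,:2]/q[...,2:]
def crop(im,u0,u1,v0,v1,s,fn):
    cv2.imwrite(fn,cv2.resize(im[v0:v1,u0:u1,::-1],None,fx=s,fy=s,interpolation=cv2.INTER_CUBIC))
E
python3 - <<'E'
from h import *
d=pickle.load(open("s0.pkl","rb"))
im,dep,c=d["top"]
a=[]
for (u0,u1,v0,v1) in ((160,240,180,300),(290,370,150,270),(395,475,180,300)):
    a.append(cv2.resize(im[v0:v1,u0:u1,::-1],None,fx=3.3,fy=4.95/1.5,interpolation=cv2.INTER_CUBIC))
cv2.imwrite("pics/c0.png",np.hstack(a))
im,dep,c=d["side"]
a=[]
for (u0,u1,v0,v1) in ((225,375,310,420),(245,320,222,277),(285,375,150,216)):
    a.append(cv2.resize(im[v0:v1,u0:u1,::-1],(390,290),interpolation=cv2.INTER_CUBIC))
a.append(a[0]*0)
cv2.imwrite("pics/c1.png",np.vstack([np.hstack(a[:2]),np.hstack(a[2:])]))
E
```

```text
(no output)
```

View pics/c0.png

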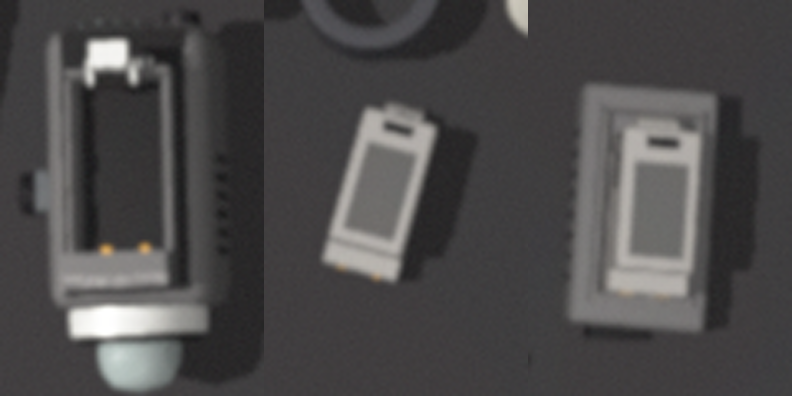

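View pics/c1.png

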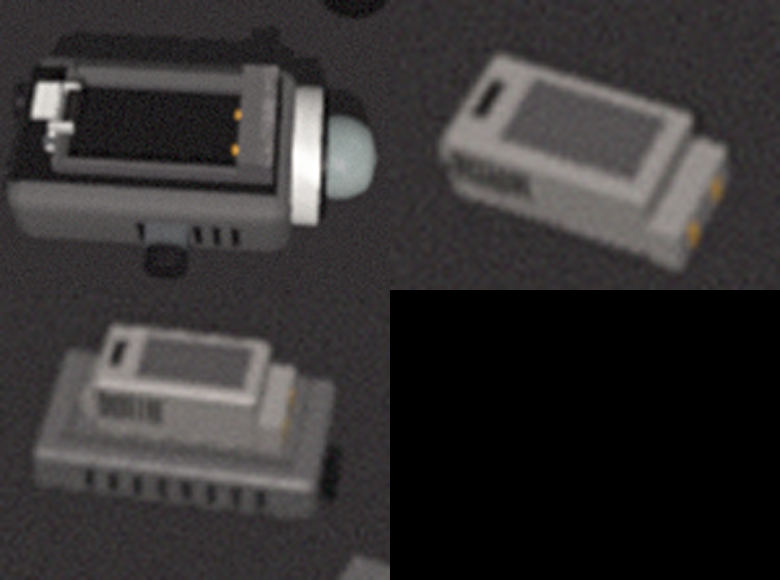

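```bash
python3 - <<'E'
from h import *
d=pickle.load(open("s0.pkl","rb"))
im,dep,c=d["top"]; imS,depS,cS=d["side"]
XT=cloud(dep,c); XS=cloud(depS,cS)
def sel(X,u0,u1,v0,v1): return X[v0:v1,u0:u1].reshape(-1,3)
regs={"spent":((300,350,175,240),(250,315,228,275),36,52),
 "charged":((405,460,200,285),(290,365,152,200),70,90)}
for k,(t,s,z0,z1) in regs.items():
  for nm,X,r in(("top",XT,t),("side",XS,s)):
    P=sel(X,*r);P=P[~np.isnan(P[:,0])]
    print(k,nm,np.histogram(P[:,2],bins=np.arange(-10,110,5)))
    Q=P[(P[:,2]>z0)&(P[:,2]<z1)]
    print(len(Q),np.median(Q[:,2]),cv2.minAreaRect(Q[:,:2].astype(np.float32)),Q.mean(0))
for nm,X,r in(("top",XT,(165,235,180,300)),("side",XS,(225,375,320,415))):
    P=sel(X,*r);P=P[~np.isnan(P[:,0])]
    h=np.histogram(P[:,2],bins=np.arange(-10,150,4));print(nm,list(zip(h[1],h[0])))
for nm,X,r in(("top",XT,(400,460,195,285)),):
    P=sel(X,*r);P=P[(P[:,2]>28)&(P[:,2]<52)]
    print("chg",cv2.minAreaRect(P[:,:2].astype(np.float32)))
E
```

```text
spent top (array([  15,  901, 1118,   43,    7,   21,  102,   67,    9,   44,  543,
        362,    4,    0,    0,    0,    0,    0,    0,    0,    0,    0,
          0]), array([-10,  -5,   0,   5,  10,  15,  20,  25,  30,  35,  40,  45,  50,
        55,  60,  65,  70,  75,  80,  85,  90,  95, 100, 105]))
951 44.27622253360801 ((588.6890258789062, -22.60845184326172), (58.98979949951172, 106.34807586669922), 75.43766784667969) [587.70822264 -22.6628439   44.22716227]
spent side (array([   2,  642, 1047,   75,   56,   70,  141,  100,   58,   66,  448,
        335,    2,    0,    0,    0,    0,    0,    0,    0,    0,    0,
          0]), array([-10,  -5,   0,   5,  10,  15,  20,  25,  30,  35,  40,  45,  50,
        55,  60,  65,  70,  75,  80,  85,  90,  95, 100, 105]))
839 44.5321685200916 ((588.6801147460938, -21.698528289794922), (61.982994079589844, 105.8763427734375), 75.86143493652344) [587.61841353 -17.87499259  44.2216887 ]
charged top (array([ 19, 682, 754,  34,  31,  26,  25,  82, 494, 737, 298, 125,  32,
       108, 119,  24,  35, 485, 532,  10,   0,   0,   0]), array([-1
[... 2543 characters left out ...]
276)), (np.int64(70), np.int64(335)), (np.int64(74), np.int64(569)), (np.int64(78), np.int64(1107)), (np.int64(82), np.int64(2457)), (np.int64(86), np.int64(483)), (np.int64(90), np.int64(282)), (np.int64(94), np.int64(356)), (np.int64(98), np.int64(497)), (np.int64(102), np.int64(112)), (np.int64(106), np.int64(36)), (np.int64(110), np.int64(107)), (np.int64(114), np.int64(460)), (np.int64(118), np.int64(189)), (np.int64(122), np.int64(6)), (np.int64(126), np.int64(0)), (np.int64(130), np.int64(0)), (np.int64(134), np.int64(0)), (np.int64(138), np.int64(0)), (np.int64(142), np.int64(0))]
chg ((495.851318359375, -287.0946350097656), (104.80925750732422, 196.8660430908203), 86.77909851074219)
```

```bash
python3 - <<'E'
from h import *
d=pickle.load(open("s0.pkl","rb"))
out=[]
for n in("top","side"):
    im,dep,c=d[n]
    for r,t in (((430,620,190,360),0),((395,600,-360,-215),1)):
        x0,x1,y0,y1=r
        P=cloud(dep,c).reshape(-1,3);C=im.reshape(-1,3)
        m=(P[:,0]>x0-60)&(P[:,0]<x1+20)&(P[:,1]>y0)&(P[:,1]<y1)&(P[:,2]>12)
        P=P[m]
        s=3
        H=np.zeros(((x1-x0)*s,(y1-y0)*s),np.float32)
        o=np.argsort(P[:,2])
        for p in P[o]:
            a=(x1-p[0])*s;b=(y1-p[1])*s
            cv2.rectangle(H,(int(b-3),int(a-3)),(int(b+3),int(a+3)),float(p[2]),-1)
        lo,hi=((66,122),(25,85))[t]
        G=cv2.applyColorMap(np.clip((H-lo)/(hi-lo)*255,0,255).astype(np.uint8),cv2.COLORMAP_JET)
        G=cv2.resize(G,None,fx=.65,fy=.65); out.append(cv2.copyMakeBorder(G,0,420-G.shape[0],0,6,cv2.BORDER_CONSTANT))
w=np.hstack(out[0:4:2]);cv2.imwrite("pics/hflash.png",w)
cv2.imwrite("pics/hchg.png",np.hstack(out[1::2]))
E
```

```text
(no output)
```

View pics/hflash.png

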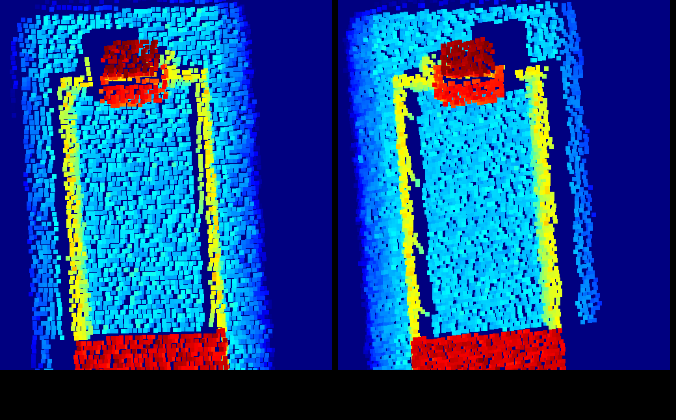

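View pics/hchg.png

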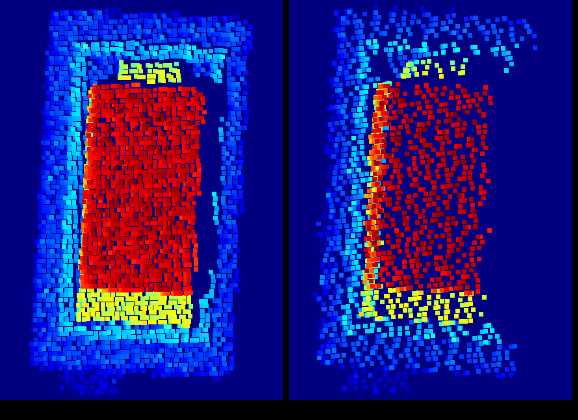

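```bash
python3 - <<'E'
from h import *
d=pickle.load(open("s0.pkl","rb"))
for n in("top","side"):
    im,dep,c=d[n]
    P=cloud(dep,c).reshape(-1,3);P=P[~np.isnan(P[:,0])]
    F=P[(P[:,0]>420)&(P[:,0]<620)&(P[:,1]>190)&(P[:,1]<360)]
    Hd=F[(F[:,2]>112)&(F[:,2]<122)&(F[:,0]<500)]
    print(n,"hood",cv2.minAreaRect(Hd[:,:2].astype(np.float32)),Hd[:,2].mean())
    best=None
    R=F[(F[:,2]>96)&(F[:,2]<104)&(F[:,0]>465)&(F[:,0]<575)]
    for side in(0,1):
        Q=R[(R[:,1]>285) if side else (R[:,1]<285)]
        vx,vy,x0,y0=cv2.fitLine(Q[:,:2].astype(np.float32),cv2.DIST_HUBER,0,.01,.01).ravel()
        print("rail",side,len(Q),np.degrees(np.arctan(vy/vx)),"y at x=520:",y0+(520-x0)*vy/vx)
    fl=F[(F[:,2]>80)&(F[:,2]<88)]; print("floor z",fl[:,2].mean())
    C=P[(P[:,0]>380)&(P[:,0]<610)&(P[:,1]>-370)&(P[:,1]<-210)]
    cR=C[(C[:,2]>31)&(C[:,2]<41)];print("chg top",cv2.minAreaRect(cR[:,:2].astype(np.float32)))
    cR=C[(C[:,2]>42.0)&(C[:,2]<46.5)];print("chg rim",cv2.minAreaRect(cR[:,:2].astype(np.float32)))
E
```

```text
top hood ((435.4852600097656, 282.53485107421875), (24.95376205444336, 77.0374755859375), 3.8470611572265625) 116.91121774535873
rail 0 108 4.1846976 y at x=520: 252.16414
rail 1 122 3.6608262 y at x=520: 323.24292
floor z 83.96614401600155
chg top ((496.0000305175781, -287.1960144042969), (104.05967712402344, 195.41822814941406), 86.92865753173828)
chg rim ((503.37554931640625, -283.9109191894531), (86.36243438720703, 156.2886505126953), 87.16399383544922)
side hood ((436.1299133300781, 283.17218017578125), (25.12931251525879, 77.58760833740234), 3.892747640609741) 116.64916086471588
rail 0 204 3.9609866 y at x=520: 253.73088
rail 1 165 4.0897574 y at x=520: 325.35593
floor z 83.90374571085994
chg top ((496.322509765625, -283.4142150878906), (104.6402359008789, 196.4892578125), 86.25647735595703)
chg rim ((502.7987365722656, -286.72607421875), (81.49564361572266, 152.6118927001953), 86.60697174072266)
```

Candidates (top view): the grey pack on the table at (325,208), the grey pack in the charger at (433,243), and the orange packs at (212,343) and (454,343), which aren't meant. The crop confirms that charged is the one in the charger and spent is the grey one on the table. Both tongues (brass contacts) point towards the robot. Flash hood and lamp are at the robot side, with the roller at (192,200).

```bash
cat >> h.py <<'E'
FL=dict(o=np.array([508.6,287.8,84.]),yaw=3.9)
CH=dict(o=np.array([503.3,-287.5,36.]),yaw=-3.1)
SP=dict(o=np.array([588.7,-22.3,0.]),yaw=-14.4)
def toolR(yaw,pitch=0): # pack frame yaw; pitch>0 raises +x end ; tool x = -pack x, tool z=-pack z
    Rp=Rt.from_euler("z",yaw,degrees=True)*Rt.from_euler("y",-pitch,degrees=True)
    return Rp*Rt.from_matrix(np.diag([-1,1,-1.]))
def go(target,R,st=None):
    if st is None:
        from station import observe; st=observe()
    R0=Rt.from_quat(st["tool_rot"])
    d=R0.inv().apply(np.asarray(target)-st["ee_pos"])/40
    r=np.degrees((R0.inv()*R).as_rotvec())/5
    dw=R.inv().apply(np.asarray(target)-st["ee_pos"])/40
    print("t%.2f pos"%st["time_s"],st["ee_pos"].round(1),"gap %.1f"%st["finger_gap"],"F",st["contact_force"].round(1),"j",st["joints"].round(2))
    print(" shift now",d.round(3)," shift after turn",dw.round(3)," turn",r.round(3))
E
python3 - <<'E'
from h import *
go([450,200,290],toolR(-3.1))
E
```

```text
t0.10 pos [145.3 633.  226.5] gap 94.5 F [0.4 0.4 0.1] j [ 1.17  0.25  1.56  0.    1.34 -0.17]
 shift now [-9.847 -8.848 -1.576]  shift after turn [ -8.191 -10.398  -1.588]  turn [-0.018 -0.005 -1.968]
```

Emit:
jog_arm([
  [-0.7,-0.4,-0.8,0,0,-1,-1],
  [-0.8,-0.4,-0.8,0,0,-0.97,-1],
  [-0.7,-1,0,0,0,0,-1],
  [-0.7,-1,0,0,0,0,-1],
  [-0.7,-1,0,0,0,0,-1],
  [-0.7,-1,0,0,0,0,-1],
  [-0.7,-1,0,0,0,0,-1],
  [-0.7,-1,0,0,0,0,-1],
  [-0.7,-1,0,0,0,0,-1],
  [-0.7,-1,0,0,0,0,-1],
  [-0.7,-1,0,0,0,0,-1],
  [-0.4,-0.6,0,0,0,0,-1],
])

```text
time_s: 1.6
ee_pos: [446.3, 191.6, 291.1]
tool_rot: [0.028, 1.0, -0.0, -0.0]
contact_force: [0.1, -0.0, 0.2]
finger_gap: 93.9
```

```bash
python3 - <<'E'
from h import *
go([503.3,-287.5,180],toolR(-3.1))
E
```

```text
t1.60 pos [446.3 191.6 291.1] gap 93.9 F [ 0.1 -0.   0.2] j [ 0.17 -0.2   1.9  -0.    1.45 -1.34]
 shift now [ -2.093 -11.879   2.778]  shift after turn [ -2.072 -11.883   2.776]  turn [-0.003 -0.007 -0.019]
```

Emit:
jog_arm([
  [-0.2,-1,0,0,0,0,-1],
  [-0.2,-1,0,0,0,0,-1],
  [-0.2,-1,0,0,0,0,-1],
  [-0.2,-1,0,0,0,0,-1],
  [-0.2,-1,0.2,0,0,0,-1],
  [-0.2,-1,0.3,0,0,0,-1],
  [-0.2,-1,0.3,0,0,0,-1],
  [-0.2,-1,0.4,0,0,0,-1],
  [-0.2,-1,0.5,0,0,0,-1],
  [-0.2,-1,0.5,0,0,0,-1],
  [-0.2,-1,0.4,0,0,0,-1],
  [-0.2,-0.9,0.2,0,0,0,-1],
])

```text
time_s: 3.1
ee_pos: [515.2, -287.9, 177.7]
tool_rot: [0.027, 1.0, 0.001, -0.001]
contact_force: [-0.6, -0.2, 1.1]
finger_gap: 94.0
```

```bash
python3 - <<'E'
from h import *
go([523.3,-288.6,77],toolR(-3.1))
E
```

```text
t3.10 pos [ 515.2 -287.9  177.7] gap 94.0 F [-0.6 -0.2  1.1] j [-0.7   0.16  1.75  0.    1.23 -2.22]
 shift now [-0.208 -0.011  2.517]  shift after turn [-0.203 -0.007  2.518]  turn [ 0.018 -0.023 -0.003]
```

Emit:
jog_arm([
  [-0.2,0,0.7,0,0,0,-1],
  [0,0,0.8,0,0,0,-1],
  [0,0,0.6,0,0,0,-1],
  [0,0,0.4,0,0,0,-1],
  [0,0,0,0,0,0,-1],
])

```text
time_s: 3.72
ee_pos: [523.1, -286.8, 78.1]
tool_rot: [0.027, 1.0, 0.001, -0.001]
contact_force: [0.4, 0.0, 0.4]
finger_gap: 93.9
```

```bash
python3 - <<'E'
from h import *
go([523.3,-288.6,77],toolR(-3.1))
E
```

```text
t3.73 pos [ 523.1 -286.8   78.1] gap 93.9 F [0.4 0.  0.4] j [-0.69  0.3   1.79 -0.    1.06 -2.21]
 shift now [-0.008 -0.046  0.028]  shift after turn [-0.008 -0.046  0.028]  turn [ 0.019 -0.026  0.003]
```

Emit:
jog_arm([
  [0,-0.04,0.03,0,0,0,1],
  [0,0,0,0,0,0,1],
  [0,0,0,0,0,0,1],
  [0,0,0,0,0,0,1],
  [0,0,0,0,0,0,1],
  [0,0,0,0,0,0,1],
], force=50)

```text
time_s: 4.47
ee_pos: [524.1, -289.4, 78.7]
tool_rot: [0.027, 1.0, -0.0, 0.0]
contact_force: [0.4, -0.9, 2.8]
finger_gap: 57.3
```

```bash
python3 - <<'E'
from h import *
go([523.3,-288.6,77],toolR(-3.1))
E
```

```text
t4.47 pos [ 524.1 -289.4   78.7] gap 57.3 F [ 0.4 -0.9  2.8] j [-0.69  0.3   1.78 -0.    1.06 -2.21]
 shift now [0.02  0.018 0.044]  shift after turn [0.02  0.018 0.044]  turn [-0.009  0.008  0.003]
```

Emit:
jog_arm([
  [0,0,-0.3,0,0,0,1],
  [0,0,-0.6,0,0,0,1],
  [0,0,-0.8,0,0,0,1],
  [0,0,-1,0,0,0,1],
  [0,0,-1,0,0,0,1],
  [0,0,-0.8,0,0,0,1],
  [0,0,-0.3,0,0,0,1],
  [0,0,0,0,0,0,1],
])

```text
time_s: 5.48
ee_pos: [523.6, -288.7, 269.8]
tool_rot: [0.027, 1.0, 0.0, -0.0]
contact_force: [-0.1, 1.0, -5.3]
finger_gap: 57.7
```

```bash
python3 - <<'E'
from h import *
from station import *
go([530,287,290],toolR(3.9,17))
d={}
for n in("top","side"):
    im,dep=get_image(n);d[n]=(im,dep,calibration(n))
pickle.dump(d,open("s1.pkl","wb"))
cv2.imwrite("pics/l1.png",np.hstack([cv2.resize(d["top"][0][150:310,370:530,::-1],(400,400)),cv2.resize(d["side"][0][60:220,250:410,::-1],(400,400))]))
E
```

```text
t5.47 pos [ 523.6 -288.7  269.8] gap 57.7 F [-0.1  1.  -5.3] j [-0.69  0.09  1.65  0.    1.4  -2.21]
 shift now [ 0.614 14.381 -0.498]  shift after turn [-1.237 14.349 -0.15 ]  turn [-0.202 -3.4   -1.387]
```

View pics/l1.png

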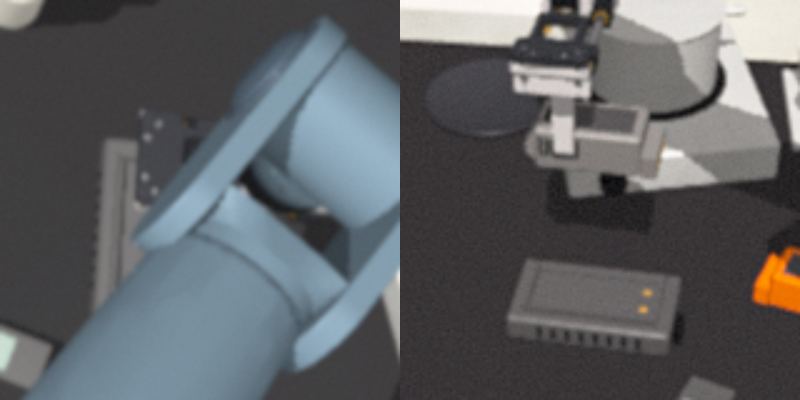

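```bash
cat >> h.py <<'E'
GR=np.array([69+20.9,0,42.7])
def tcp(B,th,fr=FL,gr=GR,dyaw=0):
    "B=(x,y,z) of tongue's lower end edge middle in bay frame"
    Y=Rt.from_euler("z",fr["yaw"],degrees=True)
    Rp=Rt.from_euler("z",fr["yaw"]+dyaw,degrees=True)*Rt.from_euler("y",-th,degrees=True)
    return fr["o"]+Y.apply(B)+Rp.apply(gr), toolR(fr["yaw"]+dyaw,th)
E
python3 - <<'E'
from h import *
c,s=np.cos(np.radians(16)),np.sin(np.radians(16))
for B in ([-64+22*c,0,.8+22*s+60],[-64+22*c,0,.8+22*s],[-64,0,.8]):
    p,R=tcp(B,16); print(p.round(1))
    go(p,R)
E
```

```text
[540.3 290.  216.7]
t5.58 pos [ 522.9 -288.3  267.9] gap 57.7 F [ 0.   0.1 -4.8] j [-0.69  0.09  1.65  0.    1.4  -2.21]
 shift now [ 0.341 14.455  1.316]  shift after turn [-1.009 14.393  1.621]  turn [-0.166 -3.23  -1.393]
[540.3 290.  156.7]
t5.58 pos [ 522.9 -288.3  267.9] gap 57.7 F [ 0.   0.1 -4.8] j [-0.69  0.09  1.65  0.    1.4  -2.21]
 shift now [ 0.336 14.452  2.816]  shift after turn [-0.596 14.393  3.063]  turn [-0.166 -3.23  -1.393]
[519.2 288.5 150.6]
t5.58 pos [ 522.9 -288.3  267.9] gap 57.7 F [ 0.   0.1 -4.8] j [-0.69  0.09  1.65  0.    1.4  -2.21]
 shift now [ 0.86  14.387  2.969]  shift after turn [-0.046 14.393  3.063]  turn [-0.166 -3.23  -1.393]
```

Emit:
jog_arm([
  [0,0.3,0,0,-0.4,-0.2,1],
  [0,0.7,0,0,-0.4,-0.2,1],
  [0,1,0,-0.04,-0.5,-0.2,1],
  [0,1,0,-0.04,-0.5,-0.2,1],
  [0,1,0,-0.04,-0.5,-0.2,1],
  [0,1,0,-0.04,-0.5,-0.2,1],
  [0,1,0,0,-0.43,-0.2,1],
  [0,1,0,0,0,0,1],
  [0,1,0,0,0,0,1],
  [0,1,0,0,0,0,1],
  [0,1,0,0,0,0,1],
  [0,1,0,0,0,0,1],
])

```text
time_s: 7.08
ee_pos: [506.7, 152.1, 268.5]
tool_rot: [-0.035, 0.99, 0.004, 0.139]
contact_force: [1.1, 0.3, -4.7]
finger_gap: 57.6
```

```bash
python3 - <<'E'
from h import *
c,s=np.cos(np.radians(16)),np.sin(np.radians(16))
for B in ([-64+22*c,0,.8+22*s+60],):
    p,R=tcp(B,16); print(p.round(1))
    go(p,R)
E
```

```text
[540.3 290.  216.7]
t7.08 pos [506.7 152.1 268.5] gap 57.6 F [ 1.1  0.3 -4.7] j [ 0.08 -0.25  1.99 -0.01  1.12 -1.56]
 shift now [-0.683  3.383  1.535]  shift after turn [-0.676  3.382  1.54 ]  turn [-0.02   0.007  0.026]
```

Emit:
jog_arm([
  [-0.2,1,0.1,0,0,0,1],
  [-0.2,1,0.2,0,0,0,1],
  [-0.2,0.8,0.3,0,0,0,1],
  [-0.1,0.4,0.3,0,0,0,1],
  [0,0.1,0.3,0,0,0,1],
  [0,0,0.2,0,0,0,1],
  [0,0,0,0,0,0,1],
  [0,0,0,0,0,0,1],
])

```text
time_s: 8.07
ee_pos: [541.9, 284.4, 224.0]
tool_rot: [-0.034, 0.989, 0.003, 0.141]
contact_force: [-0.2, 0.2, -4.4]
finger_gap: 57.6
```

```bash
python3 - <<'E'
from h import *
from station import *
c,s=np.cos(np.radians(16)),np.sin(np.radians(16))
for B in ([-64+22*c,0,.8+22*s+60],[-64+22*c,0,.8+22*s],[-64,0,.8]):
    p,R=tcp(B,16); print(p.round(1))
    go(p,R)
d={}
for n in("top","side"):
    im,dep=get_image(n);d[n]=(im,dep,calibration(n))
pickle.dump(d,open("s2.pkl","wb"))
cv2.imwrite("pics/l2.png",np.hstack([cv2.resize(d["top"][0][150:310,120:280,::-1],(400,400)),cv2.resize(d["side"][0][280:420,210:390,::-1],(400,311))[:, :].copy() if 0 else cv2.resize(d["side"][0][260:420,220:380,::-1],(400,400))]))
E
```

```text
[540.3 290.  216.7]
t8.07 pos [541.9 284.4 224. ] gap 57.6 F [-0.2  0.2 -4.4] j [ 0.33  0.02  1.83 -0.09  1.02 -1.27]
 shift now [0.08  0.143 0.168]  shift after turn [0.079 0.142 0.168]  turn [-0.03   0.04   0.009]
[540.3 290.  156.7]
t8.07 pos [541.9 284.4 224. ] gap 57.6 F [-0.2  0.2 -4.4] j [ 0.33  0.02  1.83 -0.09  1.02 -1.27]
 shift now [0.498 0.147 1.608]  shift after turn [0.493 0.142 1.61 ]  turn [-0.03   0.04   0.009]
[519.2 288.5 150.6]
t8.07 pos [541.9 284.4 224. ] gap 57.6 F [-0.2  0.2 -4.4] j [ 0.33  0.02  1.83 -0.09  1.02 -1.27]
 shift now [1.048 0.147 1.606]  shift after turn [1.043 0.142 1.61 ]  turn [-0.03   0.04   0.009]
```

View pics/l2.png

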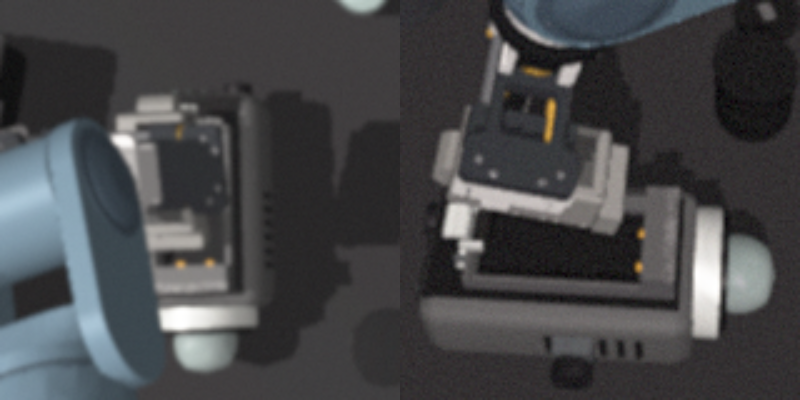

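```bash
python3 - <<'E'
from h import *
from station import observe
d=pickle.load(open("s2.pkl","rb"));st=observe()
R=Rt.from_quat(st["tool_rot"])
Rp=R*Rt.from_matrix(np.diag([-1,1,-1.]))
B=st["ee_pos"]-Rp.apply(GR)
for n in("side","top"):
    im,dep,c=d[n]
    P=cloud(dep,c).reshape(-1,3)
    L=Rp.inv().apply(P-B) # x from nose, z from underside
    L=L[~np.isnan(L[:,0])]
    k=(L[:,0]>-15)&(L[:,0]<14)&(np.abs(L[:,1])<45)&(L[:,2]>14)&(L[:,2]<34)
    T=L[k]; print(n,"tongue",len(T),"x",np.percentile(T[:,0],[2,10,50,98]).round(1),"y",np.percentile(T[:,1],[2,50,98]).round(1),"z med",np.median(T[:,2]).round(1))
    k=(L[:,0]>17)&(L[:,0]<75)&(np.abs(L[:,1])<26)&(L[:,2]>38)&(L[:,2]<50)
    T=L[k]; print("top",len(T)); 
    if len(T)>30:
        A=np.c_[T[:,0],T[:,1],np.ones(len(T))];print(np.linalg.lstsq(A,T[:,2],rcond=None)[0], T[:,0].min())
print(B)
E
```

```text
side tongue 228 x [ 0.9  1.9  7.1 13.4] y [-26.7   4.1  29.5] z med 23.9
top 331
[5.45359146e-02 8.58821393e-04 4.24633092e+01] 17.06493831653334
top tongue 131 x [ 0.1  1.2  6.2 13.1] y [-28.7  -7.3  18.5] z med 24.1
top 174
[5.27179835e-02 2.66069232e-03 4.29838384e+01] 17.32610122103708
[467.79165177 279.32744143 158.16817216]
```

```bash
python3 - <<'E'
from h import *
from station import observe
d=pickle.load(open("s2.pkl","rb"));st=observe()
R=Rt.from_quat(st["tool_rot"])
Rp=R*Rt.from_matrix(np.diag([-1,1,-1.]))
B=st["ee_pos"]-Rp.apply(GR)
for n in("side","top"):
    im,dep,c=d[n]
    P=cloud(dep,c).reshape(-1,3)
    L=Rp.inv().apply(P-B); L=L[~np.isnan(L[:,0])]
    L=L[(np.abs(L[:,1])<24)&(L[:,2]>5)&(L[:,2]<70)]
    for a in range(-4,150,5):
        q=L[(L[:,0]>=a)&(L[:,0]<a+5)]
        if len(q)>3: print(n,a,len(q),np.percentile(q[:,2],[10,50,90]).round(1))
E
```

```text
side -4 7 [22.9 23.4 24.3]
side 1 65 [22.8 23.9 25.6]
side 6 70 [22.5 23.8 25. ]
side 11 32 [22.6 24.4 25.7]
side 16 49 [40.6 42.8 45.3]
side 21 72 [42.5 43.8 45.9]
side 26 65 [43.  44.5 45.6]
side 31 69 [42.7 44.5 45.9]
side 36 45 [43.1 44.3 45.5]
side 41 6 [43.1 45.1 45.8]
side 116 11 [43.5 43.9 44.6]
side 121 76 [16.8 25.1 42. ]
side 126 58 [14.3 23.1 24.9]
side 131 42 [13.6 19.4 21.3]
top -4 7 [23.5 24.1 25.3]
top 1 45 [21.8 24.1 26.3]
top 6 45 [22.  24.3 26.4]
top 11 12 [22.5 23.5 27.1]
top 16 34 [41.  43.2 45.6]
top 21 39 [42.3 43.7 45.8]
top 26 40 [42.5 44.8 46.9]
top 31 37 [42.2 44.5 47.1]
top 36 20 [42.7 45.4 46.6]
top 41 7 [44.1 44.5 46.6]
top 106 11 [41.4 43.2 44.8]
top 111 38 [42.3 44.8 46.3]
top 116 53 [41.5 43.3 45.1]
top 121 69 [17.2 24.4 40.2]
top 126 35 [18.4 22.9 25.3]
top 131 28 [14.3 18.6 21.7]
```

The in-hand model agrees with the depth: tongue top is at 24 mm, block top at 44 mm, with no tilt. Next I'll descend to the pre-tuck pose.

Emit:
jog_arm([
  [0.1,0.15,0.2,0,0,0,1],
  [0.15,0,0.5,0,0,0,1],
  [0.14,0,0.5,0,0,0,1],
  [0.1,0,0.41,0,0,0,1],
  [0,0,0,0,0,0,1],
  [0,0,0,0,0,0,1],
])

```text
time_s: 8.93
ee_pos: [540.9, 290.9, 157.0]
tool_rot: [-0.034, 0.989, 0.004, 0.141]
contact_force: [1.3, -0.4, -4.3]
finger_gap: 58.0
```

```bash
python3 - <<'E'
from h import *
from station import *
c,s=np.cos(np.radians(16)),np.sin(np.radians(16))
for B in ([-64+22*c,0,.8+22*s],[-64,0,.8]):
    p,R=tcp(B,16); print(p.round(1))
    go(p,R)
im,dep=get_image("side")
cv2.imwrite("pics/l3.png",cv2.resize(im[280:420,200:400,::-1],(800,560)))
E
```

```text
[540.3 290.  156.7]
t8.93 pos [540.9 290.9 157. ] gap 58.0 F [ 1.3 -0.4 -4.3] j [ 0.34  0.1   1.88 -0.1   0.89 -1.25]
 shift now [ 0.019 -0.022  0.003]  shift after turn [ 0.019 -0.022  0.003]  turn [-0.025  0.047  0.018]
[519.2 288.5 150.6]
t8.93 pos [540.9 290.9 157. ] gap 58.0 F [ 1.3 -0.4 -4.3] j [ 0.34  0.1   1.88 -0.1   0.89 -1.25]
 shift now [ 0.569 -0.021  0.001]  shift after turn [ 0.569 -0.022  0.003]  turn [-0.025  0.047  0.018]
```

View pics/l3.png

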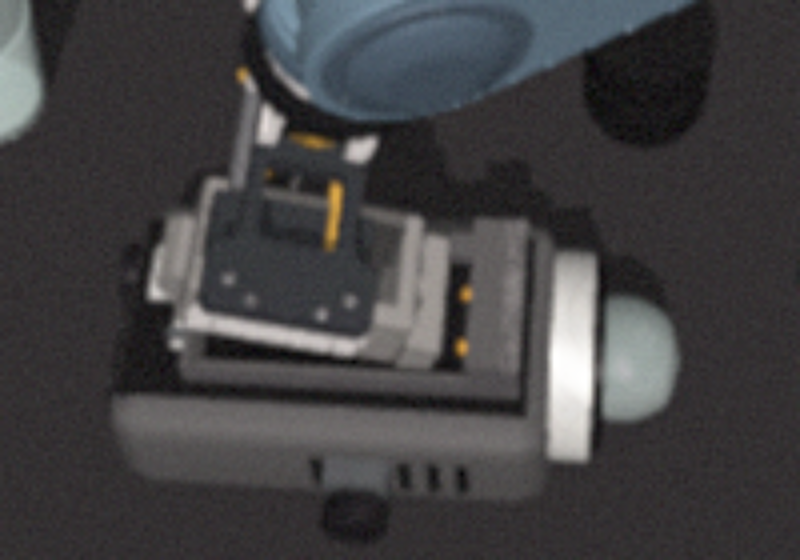

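Lug is up at the left, the tongue is inside the frame and short of the hood (gap at ~(460,320) in the crop). I'll slide it in along the pack axis.

Emit:
jog_arm([
  [0.15,-0.02,0,0,0,0,1],
  [0.15,0,0,0,0,0,1],
  [0.14,0,0,0,0,0,1],
  [0.1,0,0,0,0,0,1],
  [0,0,0,0,0,0,1],
  [0,0,0,0,0,0,1],
])

```text
time_s: 9.72
ee_pos: [519.9, 288.4, 150.3]
tool_rot: [-0.034, 0.989, 0.003, 0.141]
contact_force: [-0.3, -0.6, -5.1]
finger_gap: 57.2
```

```bash
python3 - <<'E'
from h import *
from station import *
for B,th in (([-64,0,.8],16),([-67,0,0.4],10),([-68.5,0,0],4),([-69,0,0],0),([-69,0,-1],-1)):
    p,R=tcp(B,th); print(B,th,p.round(1))
    go(p,R)
im,dep=get_image("side")
cv2.imwrite("pics/l4.png",cv2.resize(im[280:420,200:400,::-1],(800,560)))
E
```

```text
[-64, 0, 0.8] 16 [519.2 288.5 150.6]
t9.72 pos [519.9 288.4 150.3] gap 57.2 F [-0.3 -0.6 -5.1] j [ 0.35  0.07  1.93 -0.1   0.88 -1.23]
 shift now [ 0.013  0.004 -0.013]  shift after turn [ 0.013  0.004 -0.013]  turn [-0.029  0.035  0.019]
[-67, 0, 0.4] 10 [522.7 288.8 142.1]
t9.72 pos [519.9 288.4 150.3] gap 57.2 F [-0.3 -0.6 -5.1] j [ 0.35  0.07  1.93 -0.1   0.88 -1.23]
 shift now [-0.011  0.005  0.217]  shift after turn [-0.034  0.004  0.215]  turn [-0.03   1.235  0.017]
[-68.5, 0, 0] 4 [526.8 289.  132.9]
t9.72 pos [519.9 288.4 150.3] gap 57.2 F [-0.3 -0.6 -5.1] j [ 0.35  0.07  1.93 -0.1   0.88 -1.23]
 shift now [-0.045  0.005  0.466]  shift after turn [-0.142  0.004  0.446]  turn [-0.03   2.435  0.016]
[-69, 0, 0] 0 [529.5 289.2 126.7]
t9.72 pos [519.9 288.4 150.3] gap 57.2 F [-0.3 -0.6 -5.1] j [ 0.35  0.07  1.93 -0.1   0.88 -1.23]
 shift now [-0.067  0.006  0.633]  shift after turn [-0.24   0.004  0.59 ]  turn [-0.031  3.235  0.015]
[-69, 0, -1] -1 [530.2 289.3 124.1]
t9.72 pos [519.9 288.4 150.3] gap 57.2 F [-0.3 -0.6 -5.1] j [ 0.35  0.07  1.93 -0.1   0.88 -1.23]
 shift now [-0.066  0.006  0.7  ]  shift after turn [-0.27   0.004  0.649]  turn [-0.031  3.435  0.014]
```

View pics/l4.png

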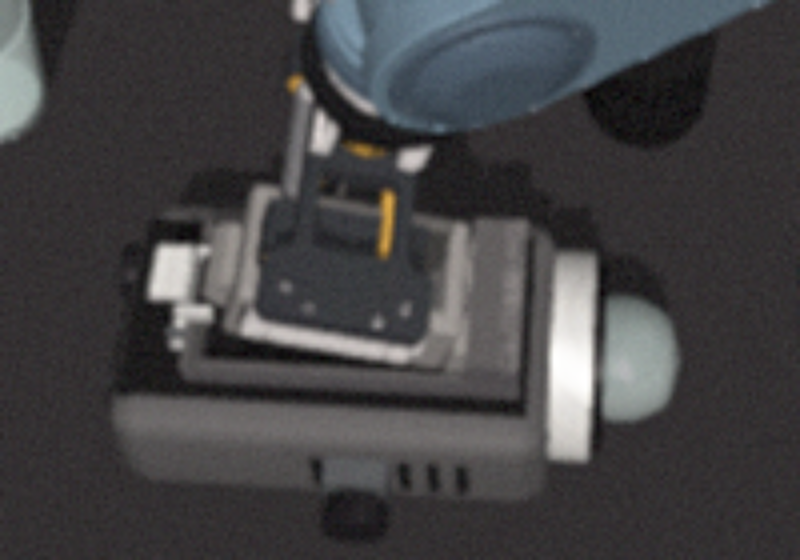

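Emit:
jog_arm([
  [0,0,0.07,0,0.4,0,1],
  [-0.01,0,0.07,0,0.4,0,1],
  [-0.01,0,0.08,0,0.4,0,1],
  [-0.03,0,0.08,0,0.4,0,1],
  [-0.02,0,0.08,0,0.4,0,1],
  [0,0,0,0,0,0,1],
])

```text
time_s: 10.52
ee_pos: [525.6, 288.7, 135.3]
tool_rot: [-0.034, 0.998, 0.0, 0.052]
contact_force: [-3.1, -0.3, -2.0]
finger_gap: 57.6
```

```bash
python3 - <<'E'
from h import *
from station import *
for B,th in (([-69,0,0],0),([-69,0,-1],-1)):
    p,R=tcp(B,th); print(B,th,p.round(1))
    go(p,R)
print(observe()["ft_torque"])
E
```

```text
[-69, 0, 0] 0 [529.5 289.2 126.7]
t10.53 pos [525.6 288.7 135.3] gap 57.6 F [-3.1 -0.3 -2. ] j [ 0.33  0.18  1.82 -0.03  1.05 -1.3 ]
 shift now [-0.075  0.006  0.225]  shift after turn [-0.098  0.005  0.216]  turn [-0.032  1.203  0.007]
[-69, 0, -1] -1 [530.2 289.3 124.1]
t10.53 pos [525.6 288.7 135.3] gap 57.6 F [-3.1 -0.3 -2. ] j [ 0.33  0.18  1.82 -0.03  1.05 -1.3 ]
 shift now [-0.086  0.006  0.291]  shift after turn [-0.121  0.005  0.278]  turn [-0.032  1.403  0.007]
[0.0913448  0.9824298  0.06062664]
```

Contact with the roller has started. Going on down.

Emit:
jog_arm([
  [-0.03,0,0.08,0,0.4,0,1],
  [-0.03,0,0.08,0,0.4,0,1],
  [-0.03,0,0.08,0,0.4,0,1],
  [-0.01,0,0.04,0,0.2,0,1],
  [0,0,0,0,0,0,1],
  [0,0,0,0,0,0,1],
])

```text
time_s: 11.28
ee_pos: [530.0, 289.1, 127.2]
tool_rot: [-0.035, 0.999, -0.002, -0.009]
contact_force: [-14.6, -3.4, 11.8]
finger_gap: 57.6
```

```bash
python3 - <<'E'
from h import *
from station import *
for B,th in (([-69,0,0],0),([-69,0,-1],-1)):
    p,R=tcp(B,th); print(B,th,p.round(1))
    go(p,R)
print(observe()["ft_torque"])
im,dep=get_image("side");im2,dep2=get_image("top")
pickle.dump({"side":(im,dep,calibration("side")),"top":(im2,dep2,calibration("top"))},open("s3.pkl","wb"))
cv2.imwrite("pics/l5.png",cv2.resize(im[280:420,200:400,::-1],(800,560)))
E
```

```text
[-69, 0, 0] 0 [529.5 289.2 126.7]
t11.28 pos [530.  289.1 127.2] gap 57.6 F [-14.6  -3.4  11.8] j [ 0.31  0.26  1.74  0.    1.16 -1.33]
 shift now [0.013 0.004 0.012]  shift after turn [0.013 0.004 0.012]  turn [-0.04  -0.205  0.015]
[-69, 0, -1] -1 [530.2 289.3 124.1]
t11.28 pos [530.  289.1 127.2] gap 57.6 F [-14.6  -3.4  11.8] j [ 0.31  0.26  1.74  0.    1.16 -1.33]
 shift now [-0.007  0.004  0.076]  shift after turn [-0.007  0.004  0.076]  turn [-0.041 -0.005  0.014]
[-0.42577208  2.29208365 -0.00679494]
```

View pics/l5.png

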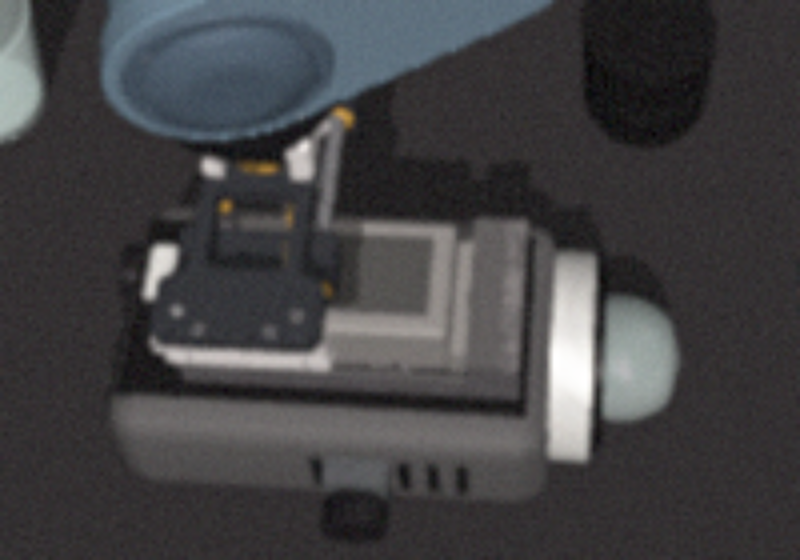

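```bash
cat >> h.py <<'E'
def packchk(d,fr):
    Y=Rt.from_euler("z",fr["yaw"],degrees=True)
    for n in d:
        im,dep,c=d[n]; P=cloud(dep,c).reshape(-1,3)
        L=Y.inv().apply(P-fr["o"]);L=L[~np.isnan(L[:,0])]
        L=L[(np.abs(L[:,1])<26)&(L[:,2]>8)&(L[:,2]<62)]
        print(n,[(a,len(q),np.median(q[:,2]).round(1)) for a in range(-80,95,5) for q in [L[(L[:,0]>=a)&(L[:,0]<a+5)]] if len(q)>3])
E
python3 - <<'E'
from h import *
packchk(pickle.load(open("s3.pkl","rb")),FL)
E
```

```text
side [(-80, 72, np.float64(32.7)), (-75, 65, np.float64(32.6)), (-70, 67, np.float64(32.3)), (-65, 65, np.float64(32.8)), (-60, 62, np.float64(25.8)), (-55, 86, np.float64(33.3)), (-50, 69, np.float64(45.5)), (-45, 68, np.float64(45.8)), (-40, 71, np.float64(45.9)), (-35, 68, np.float64(46.4)), (-30, 65, np.float64(46.0)), (-25, 70, np.float64(45.6)), (-20, 65, np.float64(45.6)), (-15, 69, np.float64(45.6)), (-10, 69, np.float64(45.8)), (-5, 68, np.float64(45.5)), (0, 31, np.float64(45.0)), (30, 8, np.float64(44.3)), (35, 9, np.float64(44.0)), (40, 7, np.float64(44.2)), (45, 6, np.float64(44.1)), (80, 9, np.float64(36.3)), (85, 27, np.float64(35.5)), (90, 21, np.float64(35.7))]
top [(-80, 47, np.float64(33.1)), (-75, 43, np.float64(33.2)), (-70, 27, np.float64(33.4)), (-65, 27, np.float64(32.7)), (-60, 30, np.float64(25.4)), (-55, 32, np.float64(36.9)), (-50, 22, np.float64(45.6)), (-45, 22, np.float64(46.6)), (-40, 24, np.float64(45.7)), (-35, 25, np.float64(46.2)), (-30, 26, np.float64(45.5)), (-25, 25, np.float64(45.9)), (-20, 24, np.float64(45.6)), (-15, 25, np.float64(44.9)), (-10, 25, np.float64(44.8)), (-5, 16, np.float64(45.1)), (0, 4, np.float64(44.4)), (75, 24, np.float64(35.7)), (80, 25, np.float64(34.9)), (85, 26, np.float64(36.0)), (90, 13, np.float64(34.9))]
```

Emit:
jog_arm([
  [0.03,0,0,0,-0.2,0,1],
  [0,0,0,0,0,0,1],
  [0,0,0,0,0,0,1],
])

```text
time_s: 11.75
ee_pos: [529.3, 289.0, 126.8]
tool_rot: [-0.035, 0.999, -0.002, 0.001]
contact_force: [-9.6, -3.1, 8.4]
finger_gap: 57.7
```

```bash
python3 - <<'E'
from h import *
from station import *
p,R=tcp([-69,0,0],0);go(p,R)
print(observe()["ft_torque"])
im,dep=get_image("side")
packchk({"side":(im,dep,calibration("side"))},FL)
E
```

```text
t11.75 pos [529.3 289.  126.8] gap 57.7 F [-9.6 -3.1  8.4] j [ 0.31  0.25  1.75 -0.    1.14 -1.33]
 shift now [-0.004  0.005  0.002]  shift after turn [-0.004  0.005  0.002]  turn [-0.035  0.014  0.013]
[-0.18776433  1.88834457  0.04505863]
side [(-80, 68, np.float64(32.9)), (-75, 65, np.float64(32.8)), (-70, 69, np.float64(32.7)), (-65, 64, np.float64(32.6)), (-60, 62, np.float64(24.2)), (-55, 86, np.float64(38.1)), (-50, 71, np.float64(44.3)), (-45, 68, np.float64(44.3)), (-40, 71, np.float64(44.7)), (-35, 66, np.float64(44.9)), (-30, 68, np.float64(44.8)), (-25, 68, np.float64(45.0)), (-20, 65, np.float64(44.7)), (-15, 69, np.float64(44.6)), (-10, 69, np.float64(44.8)), (-5, 54, np.float64(44.1)), (0, 12, np.float64(44.4)), (25, 5, np.float64(44.6)), (30, 7, np.float64(43.8)), (35, 8, np.float64(45.4)), (40, 7, np.float64(44.6)), (45, 7, np.float64(43.2)), (80, 22, np.float64(36.9)), (85, 33, np.float64(35.8)), (90, 21, np.float64(34.8))]
```

Emit:
jog_arm([
  [0,0,0,0,0,0,0.3],
  [0,0,0,0,0,0,-1],
  [0,0,0,0,0,0,-1],
  [0,0,-0.5,0,0,0,-1],
  [0,0,-1,0,0,0,-1],
  [0,0,-1,0,0,0,-1],
  [0,0,-0.6,0,0,0,-1],
  [0,0,0,0,0,0,-1],
])

```text
time_s: 12.8
ee_pos: [530.5, 289.8, 253.0]
tool_rot: [-0.034, 0.999, -0.0, 0.005]
contact_force: [-0.3, -0.5, -0.3]
finger_gap: 94.1
```

```bash
python3 - <<'E'
from h import *
from station import *
p,R=tcp([-69,0,0],0);go(p,R)
d={}
for n in("top","side"):
    im,dep=get_image(n);d[n]=(im,dep,calibration(n))
pickle.dump(d,open("s4.pkl","wb"))
packchk(d,FL)
cv2.imwrite("pics/l6.png",np.hstack([cv2.resize(d["top"][0][170:310,140:260,::-1],(343,400)),cv2.resize(d["side"][0][310:420,225:375,::-1],(457,335)).copy() if 0 else cv2.resize(d["side"][0][300:420,220:350,::-1],(433,400))]))
E
```

```text
t12.80 pos [530.5 289.8 253. ] gap 94.1 F [-0.3 -0.5 -0.3] j [ 0.31  0.11  1.66 -0.    1.36 -1.32]
 shift now [ 0.058 -0.009  3.157]  shift after turn [ 0.028 -0.013  3.157]  turn [-0.014  0.112  0.01 ]
top [(-80, 44, np.float64(32.7)), (-75, 46, np.float64(33.2)), (-70, 45, np.float64(32.3)), (-65, 44, np.float64(32.6)), (-60, 44, np.float64(24.8)), (-55, 58, np.float64(40.9)), (-50, 48, np.float64(44.5)), (-45, 48, np.float64(44.5)), (-40, 47, np.float64(44.8)), (-35, 48, np.float64(44.5)), (-30, 47, np.float64(44.2)), (-25, 50, np.float64(44.8)), (-20, 48, np.float64(44.7)), (-15, 49, np.float64(45.0)), (-10, 47, np.float64(44.7)), (-5, 47, np.float64(44.7)), (0, 47, np.float64(45.4)), (5, 49, np.float64(45.7)), (10, 17, np.float64(43.8)), (65, 9, np.float64(11.5)), (70, 8, np.float64(16.6)), (75, 7, np.float64(14.3)), (80, 5, np.float64(13.1))]
side [(-80, 68, np.float64(32.6)), (-75, 68, np.float64(32.2)), (-70, 67, np.float64(32.8)), (-65, 65, np.float64(32.4)), (-60, 61, np.float64(24.1)), (-55, 84, np.float64(39.0)), (-50, 66, np.float64(44.4)), (-45, 68, np.float64(44.1)), (-40, 73, np.float64(44.5)), (-35, 64, np.float64(44.6)), (-30, 66, np.float64(44.7)), (-25, 70, np.float64(44.9)), (-20, 67, np.float64(44.3)), (-15, 64, np.float64(44.4)), (-10, 71, np.float64(44.4)), (-5, 69, np.float64(44.4)), (0, 70, np.float64(44.4)), (5, 70, np.float64(44.6)), (10, 66, np.float64(44.5)), (15, 64, np.float64(44.6)), (20, 64, np.float64(44.8)), (25, 63, np.float64(44.2)), (30, 39, np.float64(44.0)), (35, 30, np.float64(43.9)), (40, 30, np.float64(44.5)), (45, 24, np.float64(44.3)), (50, 13, np.float64(42.6)), (55, 23, np.float64(24.0)), (60, 66, np.float64(28.8)), (65, 55, np.float64(30.4)), (70, 61, np.float64(24.6)), (75, 76, np.float64(30.4)), (80, 45, np.float64(36.0)), (85, 33, np.float64(35.8)), (90, 21, np.float64(35.6))]
```

View pics/l6.png

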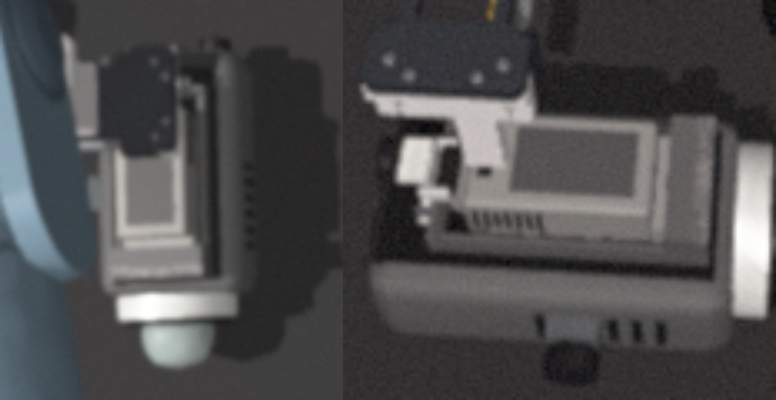

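```bash
python3 - <<'E'
from h import *
go([588.7,-22.3,200],toolR(-14.4)); go([588.7,-22.3,38],toolR(-14.4))
E
```

```text
t12.90 pos [528.7 289.2 248.9] gap 94.1 F [ 0.5 -0.6  0.4] j [ 0.31  0.12  1.66 -0.    1.36 -1.32]
 shift now [-0.956 -7.869  1.249]  shift after turn [-3.389 -7.17   1.223]  turn [-0.027  0.04   3.669]
t12.90 pos [528.7 289.2 248.9] gap 94.1 F [ 0.5 -0.6  0.4] j [ 0.31  0.12  1.66 -0.    1.36 -1.32]
 shift now [-0.943 -7.857  5.299]  shift after turn [-3.389 -7.17   5.273]  turn [-0.027  0.04   3.669]
```

Emit:
jog_arm([
  [-0.1,-0.5,0,0,0,0.9,-1],
  [-0.2,-0.8,0,0,0,0.9,-1],
  [-0.4,-0.9,0,0,0.04,0.9,-1],
  [-0.5,-1,0,0,0,0.95,-1],
  [-0.5,-1,0,0,0,0,-1],
  [-0.5,-1,0.1,0,0,0,-1],
  [-0.5,-1,0.2,0,0,0,-1],
  [-0.2,-0.5,0.3,0,0,0,-1],
  [0,0,0.2,0,0,0,-1],
  [0,0,0,0,0,0,-1],
])

```text
time_s: 14.15
ee_pos: [598.0, 6.3, 216.1]
tool_rot: [0.124, 0.992, -0.001, -0.002]
contact_force: [0.3, 0.5, 0.1]
finger_gap: 94.4
```

```bash
python3 - <<'E'
from h import *
from station import *
go([588.7,-22.3,38],toolR(-14.4))
d={}
for n in("top","side"):
    im,dep=get_image(n);d[n]=(im,dep,calibration(n))
pickle.dump(d,open("s5.pkl","wb"))
d0=pickle.load(open("s0.pkl","rb"))
Y=Rt.from_euler("z",3.9,degrees=True)
for k,D in(("before",d0),("now",d)):
  for n in D:
    im,dep,c=D[n];P=cloud(dep,c).reshape(-1,3);L=Y.inv().apply(P-FL["o"]);L=L[~np.isnan(L[:,0])]
    L=L[(np.abs(L[:,1])<14)&(L[:,2]>20)&(L[:,2]<60)]
    print(k,n,[(a,len(q),np.median(q[:,2]).round(1)) for a in range(50,95,3) for q in [L[(L[:,0]>=a)&(L[:,0]<a+3)]] if len(q)>3])
im,dep,c=d["top"]; P=cloud(dep,c).reshape(-1,3); Q=P[(P[:,0]>430)&(P[:,0]<590)&(P[:,1]>230)&(P[:,1]<340)&(P[:,2]>122)&(P[:,2]<134)]
print("charged top rect",len(Q),cv2.minAreaRect(Q[:,:2].astype(np.float32)))
cv2.imwrite("pics/l7.png",np.hstack([cv2.resize(d["top"][0][170:310,150:270,::-1],(343,400)),cv2.resize(d["side"][0][300:420,220:350,::-1],(433,400))]))
E
```

```text
t14.15 pos [598.    6.3 216.1] gap 94.4 F [0.3 0.5 0.1] j [-0.18  0.14  1.7  -0.    1.3  -1.5 ]
 shift now [ 0.036 -0.741  4.454]  shift after turn [ 0.047 -0.75   4.452]  turn [-0.024 -0.033  0.032]
before top [(56, 7, np.float64(25.9)), (59, 17, np.float64(30.4)), (62, 19, np.float64(30.4)), (65, 14, np.float64(31.2)), (68, 6, np.float64(26.9)), (71, 22, np.float64(27.5)), (74, 15, np.float64(35.8)), (77, 14, np.float64(37.0)), (80, 17, np.float64(35.8)), (83, 15, np.float64(35.6)), (86, 13, np.float64(36.9)), (89, 9, np.float64(36.4))]
before side [(56, 9, np.float64(26.8)), (59, 26, np.float64(29.0)), (62, 23, np.float64(30.5)), (65, 20, np.float64(30.3)), (68, 10, np.float64(29.1)), (71, 24, np.float64(26.7)), (74, 25, np.float64(35.5)), (77, 21, np.float64(35.8)), (80, 23, np.float64(36.0)), (83, 20, np.float64(36.2)), (86, 20, np.float64(36.1)), (89, 10, np.float64(35.7))]
now top [(50, 11, np.float64(43.4)), (53, 9, np.float64(26.5)), (56, 14, np.float64(23.6)), (59, 14, np.float64(27.9)), (62, 20, np.float64(29.7)), (65, 14, np.float64(31.2)), (68, 13, np.float64(29.6)), (74, 22, np.float64(29.3)), (77, 16, np.float64(36.4)), (80, 19, np.float64(35.8)), (83, 13, np.float64(36.4)), (86, 12, np.float64(36.2)), (89, 14, np.float64(35.8)), (92, 5, np.float64(35.8))]
now side [(50, 17, np.float64(43.6)), (56, 19, np.float64(24.6)), (59, 29, np.float64(25.9)), (62, 25, np.float64(29.8)), (65, 21, np.float64(31.2)), (68, 17, np.float64(30.1)), (71, 7, np.float64(27.0)), (74, 32, np.float64(29.1)), (77, 28, np.float64(36.1)), (80, 19, np.float64(35.5)), (83, 22, np.float64(36.4)), (86, 18, np.float64(35.4)), (89, 21, np.float64(35.2)), (92, 8, np.float64(34.2))]
charged top rect 1117 ((517.38525390625, 288.0322570800781), (147.04881286621094, 59.49005889892578), 4.093810558319092)
```

View pics/l7.png

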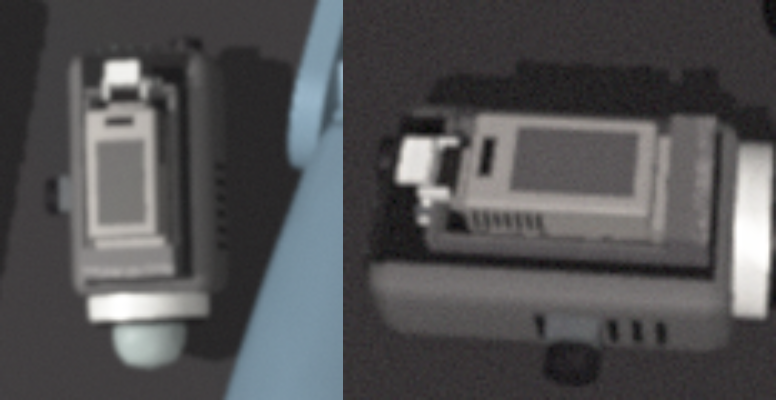

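Charged pack lies flat; in the depth profile the roller top is over the lug and about 2 mm further back than empty, as expected when it bears. Next is the spent pack.

Emit:
jog_arm([
  [0,-0.35,0.3,0,0,0,-1],
  [0,-0.35,0.7,0,0,0,-1],
  [0,0,0.9,0,0,0,-1],
  [0,0,0.7,0,0,0,-1],
  [0,0,0.2,0,0,0,-1],
  [0,0,0,0,0,0,-1],
  [0,0,0,0,0,0,-1],
])

```text
time_s: 15.12
ee_pos: [593.0, -22.7, 107.3]
tool_rot: [0.124, 0.992, -0.001, 0.001]
contact_force: [0.1, -0.4, -0.2]
finger_gap: 93.6
```

```bash
python3 - <<'E'
from h import *
go([588.7,-22.3,38],toolR(-14.4))
E
```

```text
t15.12 pos [593.  -22.7 107.3] gap 93.6 F [ 0.1 -0.4 -0.2] j [-0.23  0.25  1.79 -0.    1.1  -1.55]
 shift now [ 0.11  -0.013  1.732]  shift after turn [ 0.106 -0.018  1.732]  turn [-0.027  0.031  0.021]
```

Emit:
jog_arm([
  [0.1,0,0.5,0,0,0,-1],
  [0,0,0.6,0,0,0,-1],
  [0,0,0.4,0,0,0,-1],
  [0,0,0.2,0,0,0,-1],
  [0,0,0,0,0,0,-1],
  [0,0,0,0,0,0,1],
  [0,0,0,0,0,0,1],
  [0,0,0,0,0,0,1],
  [0,0,0,0,0,0,1],
  [0,0,0,0,0,0,1],
], force=50)

```text
time_s: 16.38
ee_pos: [588.2, -21.8, 38.0]
tool_rot: [0.124, 0.992, -0.001, -0.0]
contact_force: [-1.1, -2.0, 2.0]
finger_gap: 57.3
```

```bash
python3 - <<'E'
from h import *
go([588.7,-22.3,38],toolR(-14.4))
E
```

```text
t16.38 pos [588.2 -21.8  38. ] gap 57.3 F [-1.1 -2.   2. ] j [-0.23  0.35  1.82 -0.    0.98 -1.55]
 shift now [-0.016 -0.008 -0.001]  shift after turn [-0.016 -0.008 -0.001]  turn [-0.031  0.003  0.021]
```

Emit:
jog_arm([
  [0,0,-0.5,0,0,0,1],
  [0,0,-0.9,0,0,0,1],
  [0,0,-1,0,0,0,1],
  [0,0,-0.8,0,0,-0.3,1],
  [0.2,-0.7,-0.2,0,0,-0.5,1],
  [0.3,-1,0,0,0,-0.5,1],
  [0.3,-1,0,0,0,-0.5,1],
  [0.3,-1,0,0,0,-0.46,1],
  [0.3,-1,0,0,0,0,1],
  [0.3,-0.9,0,0,0,0,1],
  [0,-0.3,0,0,0,0,1],
  [0,0,0,0,0,0,1],
])

```text
time_s: 17.88
ee_pos: [493.7, -247.4, 174.6]
tool_rot: [0.027, 1.0, -0.001, -0.0]
contact_force: [0.3, 0.5, -3.3]
finger_gap: 57.4
```

```bash
python3 - <<'E'
from h import *
from station import *
g=np.array([68.4,0,38])
for z in (60,20,0):
    p,R=tcp([-69,0,z],0,CH,g);print(p.round(1));go(p,R)
d=pickle.load(open("s5.pkl","rb"))
# empty bay measure
for n in d:
    im,dep,c=d[n];P=cloud(dep,c).reshape(-1,3);P=P[(P[:,0]>390)&(P[:,0]<610)&(P[:,1]>-360)&(P[:,1]<-210)]
    Y=Rt.from_euler("z",-3.1,degrees=True);L=Y.inv().apply(P-CH["o"])
    q=L[(L[:,2]>5)&(L[:,2]<13)&(L[:,0]>-60)&(L[:,0]<55)]
    print(n,"rail y",[ (s,len(r),np.median(r[:,1]).round(1)) for s in(-1,1) for r in [q[q[:,1]*s>0]]])
    q=L[(L[:,2]>5)&(L[:,2]<13)&(np.abs(L[:,1])<26)]
    print(n,"end x",[ (s,len(r),np.median(r[:,0]).round(1)) for s in(-1,1) for r in [q[q[:,0]*s>0]]])
im,dep=get_image("side")
cv2.imwrite("pics/l8.png",cv2.resize(im[100:220,250:410,::-1],(800,600)))
E
```

```text
[ 502.7 -287.5  134. ]
t17.88 pos [ 493.7 -247.4  174.6] gap 57.4 F [ 0.3  0.5 -3.3] j [-0.67  0.07  1.85 -0.    1.22 -2.19]
 shift now [-0.279 -0.986  1.016]  shift after turn [-0.28  -0.988  1.015]  turn [-0.021 -0.002  0.008]
[ 502.7 -287.5   94. ]
t17.88 pos [ 493.7 -247.4  174.6] gap 57.4 F [ 0.3  0.5 -3.3] j [-0.67  0.07  1.85 -0.    1.22 -2.19]
 shift now [-0.279 -0.985  2.016]  shift after turn [-0.28  -0.988  2.015]  turn [-0.021 -0.002  0.008]
[ 502.7 -287.5   74. ]
t17.88 pos [ 493.7 -247.4  174.6] gap 57.4 F [ 0.3  0.5 -3.3] j [-0.67  0.07  1.85 -0.    1.22 -2.19]
 shift now [-0.279 -0.984  2.516]  shift after turn [-0.28  -0.988  2.515]  turn [-0.021 -0.002  0.008]
top rail y [(-1, 126, np.float64(-35.3)), (1, 112, np.float64(35.5))]
top end x [(-1, 60, np.float64(-74.7)), (1, 59, np.float64(70.5))]
side rail y [(-1, 99, np.float64(-34.3)), (1, 88, np.float64(37.4))]
side end x [(-1, 38, np.float64(-73.2)), (1, 32, np.float64(71.2))]
```

View pics/l8.png

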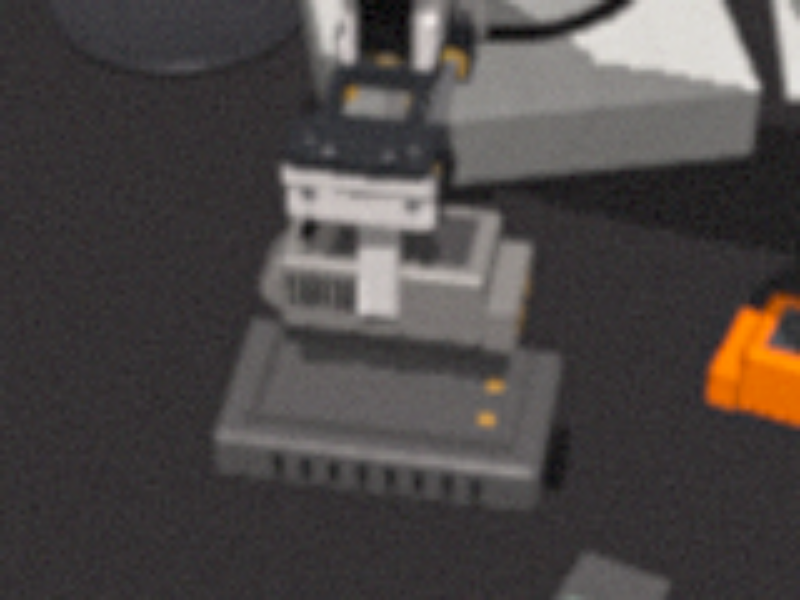

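Emit:
jog_arm([
  [-0.1,-0.4,0.1,0,0,0,1],
  [-0.1,-0.4,0.3,0,0,0,1],
  [-0.09,-0.17,0.5,0,0,0,1],
  [0,0,0.5,0,0,0,1],
  [0,0,0.4,0,0,0,1],
  [0,0,0.1,0,0,0,1],
  [0,0,0,0,0,0,1],
  [0,0,0,0,0,0,1],
])

```text
time_s: 18.92
ee_pos: [503.6, -287.2, 99.3]
tool_rot: [0.026, 1.0, -0.002, 0.0]
contact_force: [0.4, 0.4, -4.4]
finger_gap: 57.7
```

```bash
python3 - <<'E'
from h import *
CH["o"]=np.array([503.6,-286.9,36])
g=np.array([68.4,0,38])
p,R=tcp([-69,0,0],0,CH,g);print(p.round(1));go(p,R)
E
```

```text
[ 503.  -286.9   74. ]
t18.93 pos [ 503.6 -287.2   99.3] gap 57.7 F [ 0.4  0.4 -4.4] j [-0.71  0.23  1.83 -0.    1.08 -2.23]
 shift now [0.017 0.01  0.633]  shift after turn [0.017 0.008 0.633]  turn [-0.039  0.01   0.022]
```

Emit:
jog_arm([
  [0.01,0.01,0.2,-0.03,0,0,1],
  [0,0,0.2,0,0,0,1],
  [0,0,0.1,0,0,0,1],
  [0,0,0.08,0,0,0,1],
  [0,0,0,0,0,0,1],
  [0,0,0,0,0,0,1],
])

```text
time_s: 19.68
ee_pos: [502.8, -286.6, 75.3]
tool_rot: [0.026, 1.0, 0.0, -0.0]
contact_force: [-0.7, -0.7, -3.5]
finger_gap: 57.5
```

```bash
python3 - <<'E'
from h import *
CH["o"]=np.array([503.6,-286.9,36])
g=np.array([68.4,0,38])
p,R=tcp([-69,0,0],0,CH,g);print(p.round(1));go(p,R)
E
```

```text
[ 503.  -286.9   74. ]
t19.68 pos [ 502.8 -286.6   75.3] gap 57.5 F [-0.7 -0.7 -3.5] j [-0.71  0.27  1.83 -0.    1.04 -2.23]
 shift now [-0.006 -0.005  0.031]  shift after turn [-0.006 -0.005  0.031]  turn [ 0.    -0.005  0.019]
```

Emit:
jog_arm([
  [0,0,0.04,0,0,0,1],
  [0,0,0.02,0,0,0,1],
  [0,0,0,0,0,0,1],
])

```text
time_s: 20.05
ee_pos: [503.0, -286.7, 74.0]
tool_rot: [0.026, 1.0, -0.0, -0.0]
contact_force: [-2.8, 2.5, 5.2]
finger_gap: 57.7
```

Emit:
jog_arm([
  [0,0,0,0,0,0,0.3],
  [0,0,0,0,0,0,-1],
  [0,0,0,0,0,0,-1],
  [0,0,0,0,0,0,-1],
  [0,0,-0.5,0,0,0,-1],
  [0,0,-1,0,0,0,-1],
  [0,0,-1,0,0,0,-1],
  [0,0.5,-0.6,0,0,0,-1],
  [0.3,1,0,0,0,0,-1],
  [0.3,1,0,0,0,0,-1],
  [0.3,1,0,0,0,0,-1],
  [0.2,0.5,0,0,0,0,-1],
])

```text
time_s: 21.55
ee_pos: [467.1, -123.1, 198.1]
tool_rot: [0.026, 1.0, -0.0, 0.001]
contact_force: [-0.7, -0.1, -0.9]
finger_gap: 94.0
```

```bash
python3 - <<'E'
from h import *
from station import *
CH["o"]=np.array([503.6,-286.9,36])
d={}
for n in("top","side"):
    im,dep=get_image(n);d[n]=(im,dep,calibration(n))
pickle.dump(d,open("s6.pkl","wb"))
st=observe();print(st["time_s"],st["ee_pos"],st["contact_force"])
packchk(d,CH);packchk(d,FL)
for n in d:
  P=cloud(*d[n][1:]).reshape(-1,3)
  Q=P[(P[:,0]>430)&(P[:,0]<590)&(P[:,1]>-340)&(P[:,1]<-240)&(P[:,2]>72)&(P[:,2]<90)]
  print(len(Q),cv2.minAreaRect(Q[:,:2].astype(np.float32)),Q.mean(0)) if len(Q) else 0
cv2.imwrite("pics/l9.png",d["top"][0][:,:,::-1])
cv2.imwrite("pics/l9s.png",np.hstack([cv2.resize(d["side"][0][300:420,220:350,::-1],(400,370)),cv2.resize(d["side"][0][130:222,280:380,::-1],(400,370))]))
E
```

```text
21.65 [ 467.09433175 -123.39935909  197.66399656] [0.25271483 0.18810333 0.01916705]
top [(-80, 15, np.float64(9.3)), (-75, 14, np.float64(10.2)), (-70, 32, np.float64(24.0)), (-65, 35, np.float64(24.3)), (-60, 32, np.float64(25.1)), (-55, 41, np.float64(41.0)), (-50, 33, np.float64(43.6)), (-45, 33, np.float64(44.2)), (-40, 31, np.float64(43.3)), (-35, 32, np.float64(44.7)), (-30, 32, np.float64(44.5)), (-25, 30, np.float64(44.4)), (-20, 32, np.float64(44.8)), (-15, 30, np.float64(43.5)), (-10, 29, np.float64(44.7)), (-5, 28, np.float64(44.5)), (0, 29, np.float64(44.2)), (5, 39, np.float64(44.7)), (10, 41, np.float64(45.2)), (15, 45, np.float64(44.5)), (20, 43, np.float64(43.6)), (25, 41, np.float64(44.4)), (30, 46, np.float64(44.4)), (35, 45, np.float64(44.9)), (40, 41, np.float64(43.9)), (45, 45, np.float64(44.0)), (50, 21, np.float64(43.5)), (55, 25, np.float64(24.3)), (60, 22, np.float64(20.5)), (65, 8, np.float64(10.2)), (70, 16, np.float64(8.9))]
side [(-80, 6, np.float64(9.6)), (-75, 12, np.float64(9.1)), (-70, 25, np.float64(23.9)), (-65, 25, np.float64(25.0)), (-60, 25, np.
[... 1836 characters left out ...]
(44.1)), (25, 64, np.float64(44.3)), (30, 69, np.float64(44.3)), (35, 68, np.float64(43.9)), (40, 67, np.float64(44.8)), (45, 65, np.float64(44.4)), (50, 33, np.float64(43.0)), (55, 32, np.float64(23.3)), (60, 61, np.float64(28.8)), (65, 59, np.float64(29.0)), (70, 50, np.float64(25.9)), (75, 81, np.float64(29.4)), (80, 48, np.float64(35.5)), (85, 30, np.float64(36.3)), (90, 21, np.float64(35.9))]
828 ((503.7203674316406, -286.4512634277344), (58.50035858154297, 106.2842788696289), 87.31602478027344) [ 508.02649339 -290.5103781    80.10299579]
115 ((504.7941589355469, -278.39556884765625), (108.21124267578125, 55.99949264526367), 2.304337739944458) [ 508.17801781 -267.66831792   77.6316285 ]
```

View pics/l9.png

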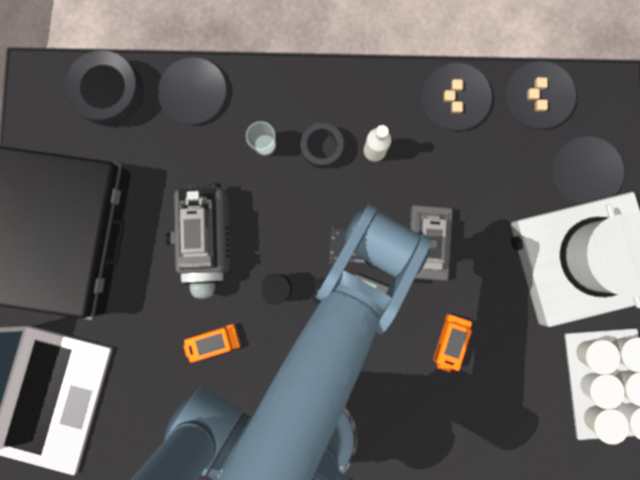

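View pics/l9s.png

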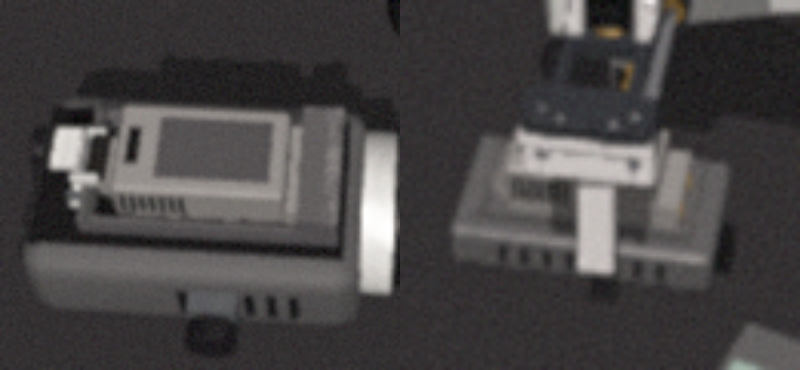

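```bash
python3 - <<'E'
from h import *
d=pickle.load(open("s6.pkl","rb"))
Y=Rt.from_euler("z",3.9,degrees=True)
for n in d:
  P=cloud(*d[n][1:]).reshape(-1,3);L=Y.inv().apply(P-FL["o"]);L=L[~np.isnan(L[:,0])]
  Q=L[(np.abs(L[:,0])<62)&(np.abs(L[:,1])<40)&(L[:,2]>40)&(L[:,2]<52)]
  print(n,len(Q),cv2.minAreaRect(Q[:,:2].astype(np.float32)))
E
```

```text
top 1101 ((-0.6352424621582031, -0.5505218505859375), (58.96257019042969, 105.69169616699219), 89.66390991210938)
side 1576 ((-0.07465744018554688, 0.7280616760253906), (106.0860595703125, 58.733123779296875), 0.24712862074375153)
```

Both packs measure as home and the gripper is clear, so I'm handing in.

```bash
python3 - <<'E'
from station import *
print(finish_job())
E
```

```text
the job is handed in; nothing more can be done
None
```

I moved the charged pack from the charger to the flash head and set the spent pack from the table home in the charger. The job was handed in at about 22 s, and it reported no verdict.

**Charged pack:** I tucked its tongue under the hood at about 16 degrees and rocked it down past the roller. The tool went about 1 degree too far, which raised the tongue end by roughly 1.5 mm, so I turned it back to flat before letting go. In the last pictures it lies flat with its top 44 to 45 mm above the bay floor. It is within about 1 mm of the bay point in plan and within 0.4 degrees in yaw.

**Roller:** In the depth profile it sits over the lug, about 2 mm further back than with the bay empty. I could not read the arm's angle or the force on the lug directly, so the over-1.5 N condition is inferred from this.

**Spent pack:** It is flat in the charger, tongue towards the robot as the charged one lay. Its top is at 80 mm, and it is within about 1 mm and 0.5 degrees of the bay.

**Checks that disagreed or were missing:**
- The two cameras differed by about 1 to 1.5 mm sideways, within their calibration.
- In the final side view the gripper hid most of the spent pack, so its position rests on the top camera.
- The bystanders in view showed no movement in the last top picture. The arm hid the lens cap and light meter there, so I did not check those two.
- The gripper was open, well clear of everything and read about zero force when I handed in.

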